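# Load a aluminium plate under the spring clip of a marking jig

### The job

Load the aluminium plate into the marking jig: lift the jig's spring clip right up until it stays open, then slide the plate, flat end first, along the channel and under the lips until it is fully home against the end stop with the feeler pin pushed in. Then lower the clip onto the plate and press its arm down level, so that its leaf is well bent and holds the plate, and let go. Never press the plate hard against the jig (stay below 20 N), and leave the other things on the bench where they are.

Things in the scene. Friction and masses are not known exactly. Their poses are not given: they have to be found in the camera images.
- jig: Dark steel marking jig, fixed to the bench. Origin on the bench top, mid channel; x to the clip's hinge side, y to the channel's open mouth, z up; the plate goes in along -y. Base x -40..64, y -92..75 mm, top (channel floor) at z 15 mm. Side rails: inner faces x +-23 mm, top z 24 mm, y -92..35, from there flared outward to x +-31 at the mouth, y 75.
- jig_lips (a point): Start of the two keeper lips, jig (0, -20, 24) mm. From here to y -92 mm they reach inward over the channel to x +-19 mm, underside z 24, top z 27 mm: here the plate can only be slid in, not laid in.
- jig_end (a point): Fixed point on the channel floor at its -y end, jig (0, -92, 15) mm. Before it stands the end stop (30 mm wide block, top z 40 mm), clamped anywhere along 30 mm: its pad's face (toward +y, 26 mm wide, z 16..29 mm) lies between jig y -58 and -28 mm. That setting is not reported and must be felt. The pad is backed by a stiff spring, about 10 N per mm, 4 mm travel.
- clip (a joint): Angle (rad) of the steel spring clip's arm: 0 arm level, toe of its leaf just on the empty channel floor; 1.25 fully open; -0.08 lowest. Stiff hinge: it stays where it is put and takes about 5 N at the bar to move. Over the plate the toe first touches at about 0.125; lowering on to 0 bends the leaf, a further 3 N at the bar; below -0.03 the leaf is bottomed and crushes.
- leaf (a joint): Bend (rad) of the spring leaf under the clip's arm: 0 unloaded, about 0.10 with the clip at 0.065 on the plate, 0.21 with the clip at 0 on the plate (about 4 N on the plate), 0.26 bottomed (rigid).
- clip_hinge (a point): Clip hinge, jig (48, 5, 32) mm, axis along the jig's y. The clip's arm is 10 mm wide (jig y 0..10 mm); its toe presses at jig x 0, y 5 mm. Fully open, the toe hangs at jig (17, 5, 72) mm with the arm behind it on the +x side, so lay the plate down with its flat end still at y above 15 mm.
- clip_bar (a point): Middle of the free part of the clip's round grip bar: 8 mm thick, parallel to the jig's y, free over jig y -5..-37 mm. At clip angle 0 this point is at jig (-14, -20, 52) mm; it swings on a 65 mm radius about the hinge, up and to +x, to jig (47, -20, 97) mm at 1.25. Pinch it from above, fingers closing along the jig's x; it turns between the fingers.
- feeler (a joint): How far (m) the light feeler pin in the end stop is pushed in: 0 free, standing 6 mm out of the pad's face; 0.006 flush with the pad (plate fully home). Pin 5 mm thick at jig x 0, z 18 mm; it pushes back with under 0.3 N, too little to move the released plate.
- plate: Loose bare aluminium plate, 44 (x) x 130 (y) x 6 (z) mm, about 0.11 kg, lying on the bench. Origin at the centre of the underside. A finger block 12 (x) x 24 (y) x 24 (z) mm stands on it at its +y end, centred at y 51 mm, top at z 30 mm. The flat end is the -y end (y -65 mm). In the jig its axes are parallel to the jig's.
- plate_block (a point): Grip point in the middle of the plate's finger block: plate (0, 51, 20) mm; take it from above with the fingers closing along the plate's x. Mind the fixed stepped bur stand, 130 mm across, 130 mm high with its pins, behind the way from plate to jig (centre about x 0.63, y 0.07 m in the robot's frame): carry the plate on the robot's side of it. Lower the flat end in between the flared mouth and y 15 mm of the jig.
- flux_tin: Bystander: round tin, 57 mm across, 30 mm high; origin at the centre of its underside. Leave it alone.
- brass_bowl: Bystander: small brass bowl, 72 mm across, 36 mm high; origin at the centre of its underside. Leave it alone.
- matchbox: Bystander: matchbox 46x59x15 mm; origin at the centre of its underside. Leave it alone.
- ring_blank_0: Bystander: ring 22 mm across, 6 mm high; origin at the centre of its underside. Leave it alone.
- eraser: Bystander: eraser 33x41x11 mm; origin at the centre of its underside. Leave it alone.
- cork_die: Bystander: cork-coloured cube-like die 24x26x22 mm; origin at the centre of its underside. Leave it alone.

How it is judged:
By the outcome, as a careful person would: the job done as asked, in the order asked, and still so for the second after the job is handed in, with the robot touching nothing.
It also fails if it takes over 70 s, if anything falls off the work surface, if the arm or the gripper's body presses on something with over 40 N, if the wrist force passes 120 N, or if a joint passes its speed limit or range.

### The arm

A 7-joint arm with a two-finger parallel gripper is mounted at the origin on a cart in front of the work surface, level with it; the furniture and walls round the work are solid. World frame = base frame: x ahead of the robot, y to its left, z up, the work surface at z = 0. Lengths are in mm, angles in rad, forces in N, time in s.
With the tool pointing down it reaches from about 400 to 875 mm from the base axis. Payload 4.4 kg.
Tool frame: the origin (TCP) lies at the very end of the fingers, on their centre line; the grasp point (between the pads) lies 19 mm behind it (ctrl.grasp_offset is the distance from the TCP to the grasp point, in mm); z points along the fingers, y is the line along which they close (so a half turn about z gives the same grasp; the last joint's range is limited). The gripper opens to 85 mm and grips with 20 to 120 N. Pads are 22 mm wide; open, the fingers measure 114 mm over their backs; the gripper's body (76 mm by 85 mm) begins 54 mm behind the grasp point. The pads swing forward as they close: fully open they stand 13 mm farther back than shut.
Start: joints at [-1.241, 0.628, 0.038, 1.517, -0.027, 0.996, -0.02], TCP at [250.583, 599.771, 231.313] pointing down, gripper open.
Joint ranges: [-3.06, 3.06], [-0.37, 2.12], [-1.25, 1.32], [0.18, 2.47], [-1.1, 4.24], [0.23, 1.98], [-2.94, 2.94]. Speed limits (rad/s): [2.57, 2.57, 3.14, 3.14, 3.14, 3.14, 3.14].

### API

Orientations are given as [roll, pitch, yaw] about the fixed x, y, z axes, in that order (R = Rz(yaw) Ry(pitch) Rx(roll)).
In Python, from cell import status, cams, ctrl gives the robot as it stands.
- The arm moves only by the tool move_arm, never from a script. Its argument "plan" is a list of rows, each a list of 3 entries, a list of its own where there are three numbers: the shift along the world's x, y, z in mm, then the turn, a rotation vector about the world's x, y, z in degrees, then the opening, from 0 (shut) to 1 (fully open). In form: [[[x, y, z], [wx, wy, wz], gripper], ...]. A call has 1 to 10 rows; each row shifts and turns the commanded pose from where the row before left it; what a row does not reach is not made up. A row lasts 1/8 s, in which the tool goes at most 62.5 mm and 10.7 degrees, less where a joint would pass 70% of its speed; a pose out of reach is approached as far as the arm can. A call with a gripper value outside its range is refused whole. The fingers move at their own pace and stop on an object; the grip force is fixed at half the most. Time passes only in rows, so rows that do not move let the fingers close. It gives the time, the measured TCP pose, the force, the opening and the grip force at its end, in the units of the state.
- status.read_state(): the state, without advancing time (a new reading comes with each control period).
- cams.get_image(name): name is "scene" or "top" or "wrist"; returns the picture (400x640x3 uint8, blue, green, red); there is no depth.
- cams.camera_params(name): a dict with "K" (3x3 intrinsics, pixels), "k1" (the pictures are not rectified: a ray, as slopes to the right and down, at radius r is drawn at 1 + k1 r^2 times it, then the intrinsics apply), "pose" (4x4, takes a point from camera to world coordinates); the wrist camera has in their place "tool_from_camera" (4x4, takes a point from camera to tool coordinates, whose origin is the TCP and whose axes are the flange's). Camera axes: x right, y down, z forward; pixel columns grow to the right and rows downward; lengths in mm; the calibration is good to about 2 mm. A picture is of the moment at which its call begins: read the wrist's pose just before it. camera_params takes no time and is no camera call.
- ctrl.finish_job(): hands the job in; it is judged then, once.
The state is a dict: "clock": time; "qpos": joint angles; "qd": joint speeds; "tau": joint torques, N m; "eef_pos": TCP position; "tool_rot": TCP orientation; "force": force on the tool from outside, world axes, zero at the start; "torque": the same for the moment, N m; "width": finger opening in mm; "gripper_force": force on a finger pad.
Only numpy, scipy, OpenCV 4.12 (cv2) and the standard library are available. Lean on these libraries where they do the work, as an engineer would, in place of code of your own. Each camera call takes 0.05 s, during which the arm holds its last target. There are 200 camera calls.

## Working session

There is one attempt and no reset: what is moved stays moved. The work goes in short steps, Python scripts to look and compute and a tool call to move; the robot and the scene stay as the last step left them, time stands still between calls to the robot, and variables do not carry over. Pictures are saved under pics/ and viewed, at most 10 in all, crops included, and the job is handed in when it is done.

Besides the shell and the picture viewer there is one more tool, called in YAML: its name, and indented under it one key for each argument. move_arm: Moves the arm, as the interface text tells. Its arguments: {"type":"object","properties":{"plan":{"type":"array","items":{"type":"array"}}},"required":["plan"]}

```bash
ls; mkdir -p pics; python3 - <<'E'
from cell import status,cams,ctrl
import cv2,numpy as np
print(status.read_state())
for n in("scene","top"):
    cv2.imwrite(f"pics/{n}0.png",cams.get_image(n)); print(n,cams.camera_params(n))
print(cams.camera_params("wrist"))
E
```

```text
pics
{'clock': 0.0, 'qpos': array([-1.24082024,  0.62935776,  0.03841062,  1.5184581 , -0.02696292,
        0.99637978, -0.01996518]), 'qd': array([-3.14579607e-04, -3.16281962e-04,  8.65549293e-05, -1.74743395e-03,
        5.06321647e-04,  8.84894427e-04, -2.66489896e-04]), 'tau': array([ 4.40678778e-03, -5.63689363e+01,  1.23196710e+00, -1.93920583e+01,
        1.38451796e-02, -1.18830652e-02,  2.85856622e-04]), 'eef_pos': array([250.28808711, 599.11533175, 230.35225158]), 'tool_rot': array([-3.13950735e+00,  4.32811149e-05,  2.74589492e+00]), 'force': array([-0.47880451, -0.04229071,  0.4250399 ]), 'torque': array([ 0.02720697, -0.02034127,  0.02213913]), 'gripper_force': 0.0, 'width': 85.18566080080853}
scene {'K': array([[459.36368352,   0.        , 321.56011074],
       [  0.        , 459.36368352, 197.05910338],
       [  0.        ,   0.        ,   1.        ]]), 'k1': 0.03181389918935481, 'pose': array([[ 7.74538601e-01, -3.21037658e-01,  5.44999795e-01,
         3.19202959e+01],
       [-6.32523607e-01, -3.95783486e-01,  6.65784739e-01,
        -7.56974197e+02],
       [ 1.
[... 555 characters left out ...]
, -8.78465165e-02, -9.96105547e-01,
         9.41903047e+02],
       [ 0.00000000e+00,  0.00000000e+00,  0.00000000e+00,
         1.00000000e+00]])}
{'K': array([[324.70188822,   0.        , 321.65562376],
       [  0.        , 324.70188822, 198.13448075],
       [  0.        ,   0.        ,   1.        ]]), 'k1': -0.030911692448297844, 'tool_from_camera': array([[ 7.08587029e-05, -9.48658416e-01, -3.16302393e-01,
         8.12892761e+01],
       [ 9.99999668e-01, -1.89445927e-04,  7.92210737e-04,
        -1.00244258e-01],
       [-8.11459583e-04, -3.16302344e-01,  9.48658088e-01,
        -1.42016975e+02],
       [ 0.00000000e+00,  0.00000000e+00,  0.00000000e+00,
         1.00000000e+00]])}
```

View pics/top0.png

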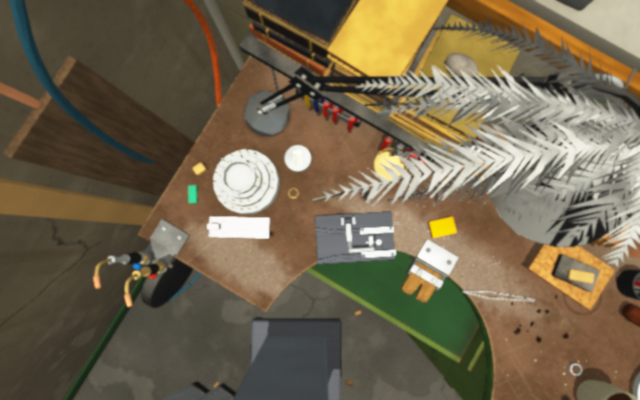

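View pics/scene0.png

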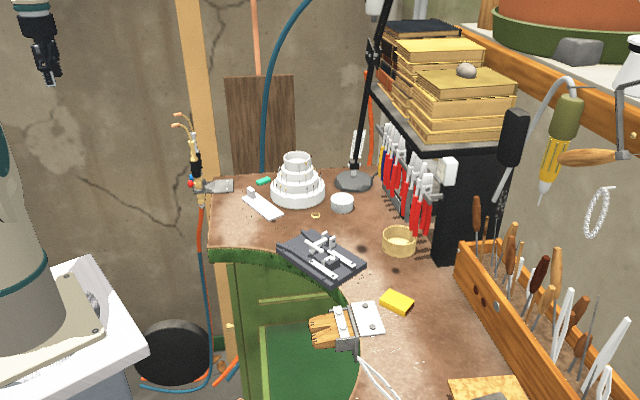

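Plate (208–270, 217–238, block at its left end) and jig (316–396, 211–262) seen in top. Enlarging both.

```bash
python3 - <<'E'
import cv2,numpy as np
a=cv2.imread("pics/top0.png")[195:275,195:405]; b=cv2.imread("pics/scene0.png")[170:290,230:380]
a=cv2.resize(a,None,fx=3.8,fy=3.8,interpolation=cv2.INTER_CUBIC)
cv2.imwrite("pics/c1.png",a)
b=cv2.resize(b,None,fx=5,fy=5,interpolation=cv2.INTER_CUBIC)
cv2.imwrite("pics/c2.png",b)
E
```

```text
(no output)
```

View pics/c1.png

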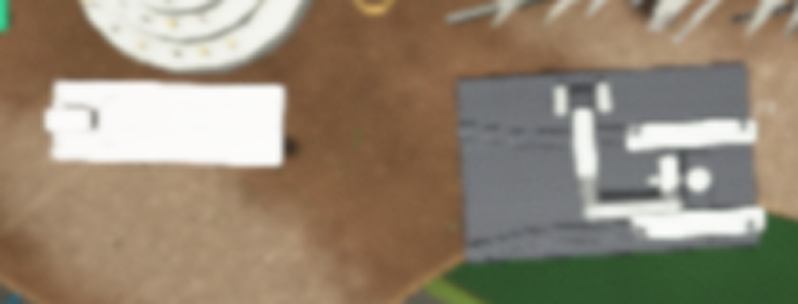

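View pics/c2.png

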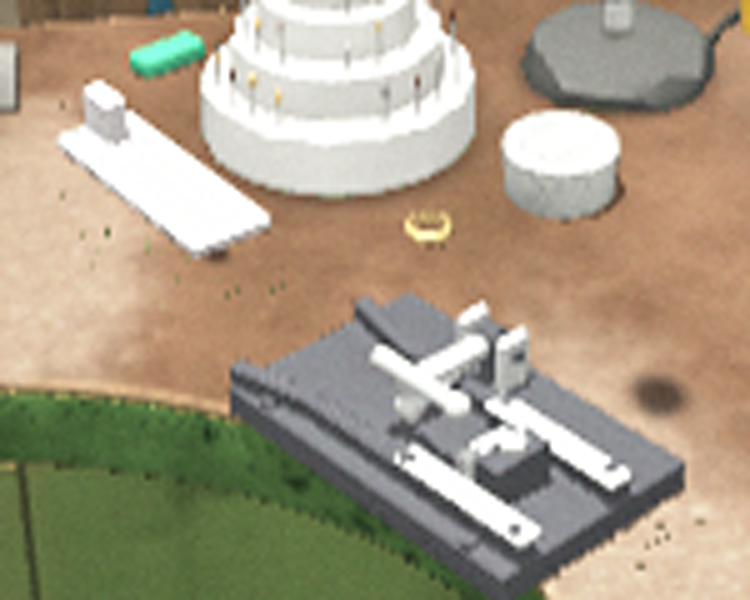

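Both are roughly aligned with the world: the jig's hinge faces +x and its mouth +y. The clip is nearly down. Crop corners of the jig top: (458,80), (745,63), (757,243), (467,262). Plate: (53,82), (285,86), (282,165), (52,158), with the block at its left end.

```bash
cat >h.py <<'E'
from cell import status,cams,ctrl
import cv2,numpy as np
from scipy.spatial.transform import Rotation as Ro
def pose(n,s=None):
    p=cams.camera_params(n)
    if n!="wrist": return p,p["pose"]
    s=s or status.read_state(); T=np.eye(4)
    T[:3,:3]=Ro.from_euler("xyz",s["tool_rot"]).as_matrix(); T[:3,3]=s["eef_pos"]
    return p,T@p["tool_from_camera"]
def rays(n,px,s=None):
    p,T=pose(n,s); K=p["K"]; k=p["k1"]
    d=(np.atleast_2d(px)-K[:2,2])/K[0,0]; u=d.copy()
    for _ in range(20): u=d/(1+k*(u**2).sum(1,keepdims=True))
    return T[:3,3],np.c_[u,np.ones(len(u))]@T[:3,:3].T
def cast(n,px,z,s=None):
    o,d=rays(n,px,s); return o+d*((z-o[2])/d[:,2:])
def proj(n,P,s=None):
    p,T=pose(n,s); c=(np.atleast_2d(P)-T[:3,3])@T[:3,:3]; u=c[:,:2]/c[:,2:]
    u=u*(1+p["k1"]*(u**2).sum(1,keepdims=True)); return u*p["K"][0,0]+p["K"][:2,2]
E
python3 - <<'E'
from h import *
np.set_printoptions(precision=1,suppress=True)
f=lambda c:195+np.array(c)/3.8-.4
J=cast("top",f([(458,80),(745,63),(757,243),(467,262)]),15)
P=cast("top",f([(53,82),(285,86),(282,165),(52,158)]),6)
for Q,n in((J,"jig"),(P,"plate")):
    a=Q[[0,3]].mean(0)-Q[[1,2]].mean(0); b=Q[[0,1]].mean(0)-Q[[3,2]].mean(0)
    print(n,Q.mean(0),"len",np.hypot(*a[:2]),np.hypot(*b[:2]),"yaw",np.degrees([np.arctan2(-a[0],a[1]),np.arctan2(b[1],b[0])]))
im=cv2.imread("pics/top0.png")
# scene check
s=cv2.imread("pics/scene0.png")
fs=lambda c:np.array([230,170])+np.array(c)/5-.4
print(cast("scene",fs([(230,372),(400,296),(685,465),(505,580)]),15),J)
print(cast("scene",fs([(58,142),(120,108),(270,215),(195,250)]),6),P)
E
```

```text
jig [ 509.1 -170.    15. ] len 164.48096446818533 102.52481170513674 yaw [4.1 3.5]
plate [528.9  81.4   6. ] len 132.3651308925782 44.35486700104045 yaw [-0.8  0.1]
[[ 458.3  -81.7   15. ]
 [ 549.6  -82.5   15. ]
 [ 565.2 -249.3   15. ]
 [ 464.6 -256.    15. ]] [[ 554.6  -84.8   15. ]
 [ 565.9 -248.8   15. ]
 [ 464.  -255.2   15. ]
 [ 451.8  -91.1   15. ]]
[[507.6 145.    6. ]
 [550.3 154.7   6. ]
 [551.2  21.2   6. ]
 [506.3  18.4   6. ]] [[551.6 148.1   6. ]
 [550.5  14.9   6. ]
 [505.3  15.6   6. ]
 [508.1 147.2   6. ]]
```

move_arm:
  plan:
    - [[26,-47,0],[0,0,-6.5],1]
    - [[26,-47,0],[0,0,-6.5],1]
    - [[26,-47,0],[0,0,-6.5],1]
    - [[26,-47,0],[0,0,-6.5],1]
    - [[26,-47,0],[0,0,-6.5],1]
    - [[26,-47,0],[0,0,-6.5],1]
    - [[26,-47,0],[0,0,-6.5],1]
    - [[26,-47,0],[0,0,-6.5],1]
    - [[26,-47,0],[0,0,-6.5],1]
    - [[26,-47,0],[0,0,-6.5],1]

```text
clock: 1.35
eef_pos: [511.0, 128.3, 231.1]
tool_rot: [-3.141, -0.0, 1.608]
force: [1.2, -0.2, 0.4]
width: 85.2
gripper_force: 0.0
```

move_arm:
  plan:
    - [[0,0,0],[0,0,0],1]

```text
clock: 1.48
eef_pos: [512.4, 124.5, 231.4]
tool_rot: [3.14, 0.003, 1.602]
force: [-0.5, 0.2, 0.5]
width: 85.4
gripper_force: 0.0
```

```bash
python3 - <<'E'
from h import *
import pickle
s=status.read_state(); im=cams.get_image("wrist"); cv2.imwrite("pics/w1.png",im); pickle.dump(s,open("w1.pkl","wb"))
print(s["clock"],s["eef_pos"],np.degrees(s["tool_rot"]))
m=((im.max(2).astype(int)-im.min(2)<25)&(im.min(2)>150)).astype(np.uint8)
for c in cv2.findContours(m,cv2.RETR_EXTERNAL,cv2.CHAIN_APPROX_SIMPLE)[0]:
    if cv2.contourArea(c)>1500: print(cv2.contourArea(c),cv2.minAreaRect(c))
E
```

```text
1.475 [512.42470228 124.5316273  231.37420816] [1.79920656e+02 1.66096545e-01 9.18120082e+01]
2646.0 ((34.5, 312.0), (62.0, 69.0), 90.0)
9948.5 ((421.5, 224.5), (117.0, 119.0), 90.0)
1853.0 ((15.5, 170.5), (31.0, 93.0), 0.0)
```

move_arm:
  plan:
    - [[0,-50,0],[0,0,0],1]
    - [[0,-50,0],[0,0,0],1]
    - [[-2,-50,0],[0,0,0],1]
    - [[-2,-50,0],[0,0,0],1]
    - [[-2,-46,0],[0,0,0],1]
    - [[0,0,0],[0,0,0],1]
    - [[0,0,0],[0,0,0],1]

```text
clock: 2.4
eef_pos: [504.6, -114.3, 231.0]
tool_rot: [-3.141, -0.002, 1.614]
force: [0.3, 0.7, 0.4]
width: 85.6
gripper_force: 0.0
```

```bash
python3 - <<'E'
from h import *
import pickle
s=status.read_state(); im=cams.get_image("wrist"); cv2.imwrite("pics/w2.png",im); pickle.dump(s,open("w2.pkl","wb"))
print(s["clock"],s["eef_pos"],np.degrees(s["tool_rot"]))
a=cv2.imread("pics/w1.png"); 
cv2.imwrite("pics/w12.png",np.vstack([cv2.resize(a,(480,300)),cv2.resize(im,(480,300))]))
cv2.imwrite("pics/w2c.png",cv2.resize(im[:, 120:520],(600,600)))
E
```

```text
2.4 [ 504.56490001 -114.25192103  230.98830971] [-1.79962906e+02 -9.25387797e-02  9.24498166e+01]
```

View pics/w12.png

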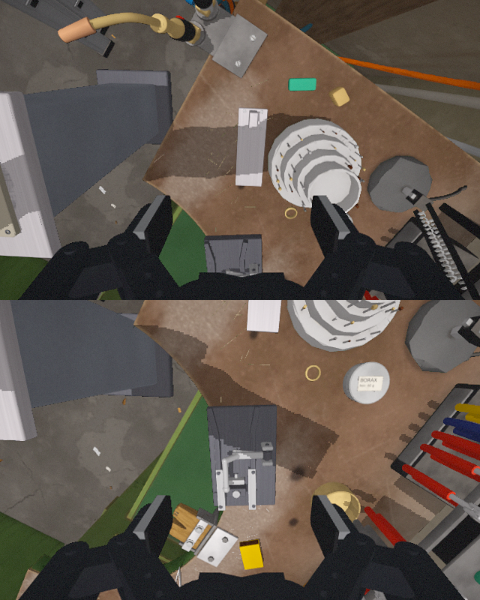

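w1 shows the plate at about (313–358, 143–250) in full-resolution pixels, with the block at the top. w2 shows the jig at (277–371, 140–275). Zooming both.

```bash
python3 - <<'E'
import cv2,numpy as np
a=cv2.imread("pics/w1.png")[135:260,300:375]; b=cv2.imread("pics/w2.png")[135:280,270:380]
r=lambda i:cv2.resize(i,None,fx=4,fy=4,interpolation=cv2.INTER_CUBIC)
a,b=r(a),r(b); c=np.zeros((580,740,3),np.uint8); c[:500,:300]=a; c[:580,300:]=b
cv2.imwrite("pics/z.png",c)
E
```

```text
(no output)
```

View pics/z.png

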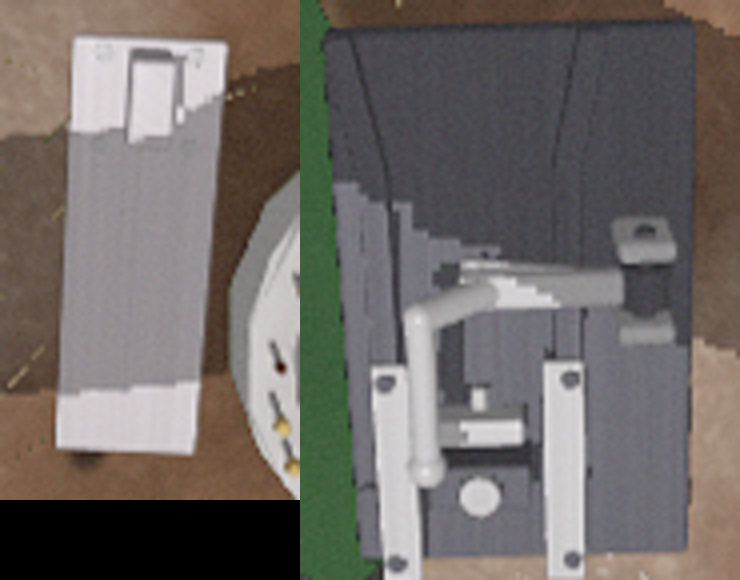

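Plate crop corners: (75,38), (227,42), (195,453), (57,447); block top: (131,60), (173,62), (170,135), (128,140). Jig lip inner corners: (405,367), (543,360). Bar ends: (417,313), (428,472).

```bash
python3 - <<'E'
from h import *
import pickle
np.set_printoptions(precision=1,suppress=True)
s1,s2=[pickle.load(open(f"w{i}.pkl","rb")) for i in(1,2)]
f1=lambda c:np.array([300,135])+np.array(c)/4-.4
f2=lambda c:np.array([270,135])+(np.array(c)-[300,0])/4-.4
def rep(Q,n):
    a=Q[[0,1]].mean(0)-Q[[3,2]].mean(0); b=Q[[1,2]].mean(0)-Q[[0,3]].mean(0)
    print(n,Q.mean(0),"len",np.hypot(*a[:2]),np.hypot(*b[:2]),"yaw",np.degrees([np.arctan2(-a[0],a[1]),np.arctan2(b[1],b[0])]))
rep(cast("wrist",f1([(75,38),(227,42),(195,453),(57,447)]),6,s1),"plate")
rep(cast("wrist",f1([(131,60),(173,62),(170,135),(128,140)]),30,s1),"block")
rep(cast("wrist",f2([(327,34),(692,28),(687,550),(363,558)]),15,s2),"jig")
print("lips",cast("wrist",f2([(405,367),(543,360)]),27,s2))
for z in(50,58,66): print(z,cast("wrist",f2([(417,313),(428,472)]),z,s2))
# bar in scene view: ends c2 crop (380,355),(458,405)
fs=lambda c:np.array([230,170])+np.array(c)/5-.4
def tri(pa,pb):
    o1,d1=rays("wrist",f2([pa]),s2); o2,d2=rays("scene",fs([pb]))
    A=np.c_[d1[0],-d2[0]]; t=np.linalg.lstsq(A,o2-o1,rcond=None)[0]
    return (o1+t[0]*d1[0]+o2+t[1]*d2[0])/2, np.linalg.norm(o1+t[0]*d1[0]-o2-t[1]*d2[0])
print(tri((417,313),(380,355)),tri((428,472),(458,405)))
E
```

```text
plate [529.   82.8   6. ] len 128.97455260917755 43.246167553299586 yaw [-0.8 -0.4]
block [529.2 135.2  30. ] len 20.8306184491385 11.267265181269142 yaw [0.4 4. ]
jig [ 509.7 -169.    15. ] len 164.29512958026507 101.30268834037597 yaw [4.2 3.7]
lips [[ 477.6 -183.3   27. ]
 [ 517.4 -179.4   27. ]]
50 [[ 482.1 -157.7   50. ]
 [ 486.1 -204.8   50. ]]
58 [[ 482.6 -154.6   58. ]
 [ 486.5 -200.5   58. ]]
66 [[ 483.1 -151.5   66. ]
 [ 486.9 -196.3   66. ]]
(array([ 482.5, -155.9,   54.7]), np.float64(0.28580996067736764)) (array([ 486.1, -201.8,   55.2]), np.float64(0.6100663176933986))
```

move_arm:
  plan:
    - [[-11,-33,0],[0,0,1.6],0.6]
    - [[-11,-32,0],[0,0,0],0.5]
    - [[0,0,-40],[0,0,0],0.5]
    - [[0,0,-40],[0,0,0],0.5]
    - [[0,0,-40],[0,0,0],0.5]
    - [[0,0,-35],[0,0,0],0.5]
    - [[0,0,-20],[0,0,0],0.5]
    - [[0,0,-15],[0,0,0],0.5]
    - [[0,0,0],[0,0,0],0.5]
    - [[0,0,0],[0,0,0],0.5]

```text
clock: 3.7
eef_pos: [483.2, -181.0, 42.0]
tool_rot: [3.14, 0.0, 1.64]
force: [-0.4, -0.5, 0.0]
width: 42.5
gripper_force: 0.0
```

move_arm:
  plan:
    - [[0,0,0],[0,0,0],0]
    - [[0,0,0],[0,0,0],0]
    - [[0,0,0],[0,0,0],0]
    - [[0,0,0],[0,0,0],0]
    - [[0,0,0],[0,0,0],0]
    - [[0,0,0],[0,0,0],0]

```text
clock: 4.45
eef_pos: [484.2, -181.3, 41.7]
tool_rot: [3.139, 0.001, 1.64]
force: [4.3, 2.0, 3.4]
width: 5.4
gripper_force: 58.8
```

Width is 5.4 mm on an 8 mm bar, so the pads are probably gripping its upper part. I'll regrip lower.

move_arm:
  plan:
    - [[0,0,0],[0,0,0],0.3]
    - [[0,0,0],[0,0,0],0.3]
    - [[0,1,-4],[0,0,0],0.3]
    - [[0,1,-3],[0,0,0],0.3]
    - [[0,0,0],[0,0,0],0.0]
    - [[0,0,0],[0,0,0],0]
    - [[0,0,0],[0,0,0],0]
    - [[0,0,0],[0,0,0],0]
    - [[0,0,0],[0,0,0],0]

```text
clock: 5.58
eef_pos: [484.1, -178.8, 34.1]
tool_rot: [3.14, 0.0, 1.64]
force: [5.2, 1.4, -8.3]
width: 5.7
gripper_force: 58.3
```

```bash
python3 - <<'E'
from h import *
im=cams.get_image("wrist"); a=im[150:400,170:470]
b=cams.get_image("scene")[160:300,230:390]
cv2.imwrite("pics/g1.png",np.hstack([cv2.resize(a,(400,333)),cv2.resize(b,(380,333))]))
E
```

```text
(no output)
```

View pics/g1.png

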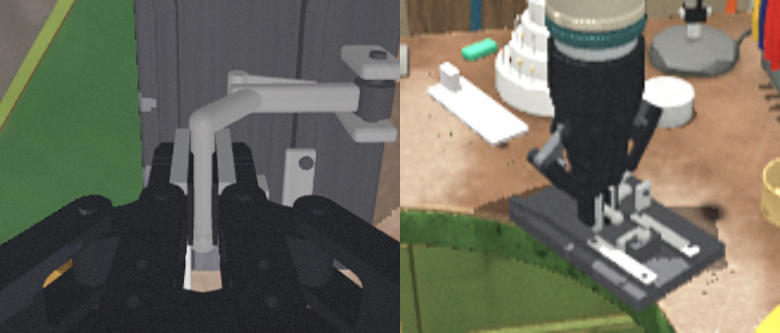

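The bar sits between the fingers. Now I'll lift it along its arc.

move_arm:
  plan:
    - [[2.6,0.2,6],[0,0,0],0]
    - [[3.2,0.2,5.6],[0,0,0],0]
    - [[3.7,0.3,5.3],[0,0,0],0]
    - [[4.3,0.3,5],[0,0,0],0]
    - [[4.7,0.3,4.4],[0,0,0],0]
    - [[5.1,0.3,4],[0,0,0],0]
    - [[5.5,0.4,3.4],[0,0,0],0]
    - [[5.9,0.4,2.9],[0,0,0],0]

```text
clock: 6.68
eef_pos: [511.7, -176.9, 70.9]
tool_rot: [-3.131, -0.003, 1.638]
force: [-14.4, -0.6, 2.1]
width: 5.7
gripper_force: 58.7
```

move_arm:
  plan:
    - [[6.1,0.4,2.3],[0,0,0],0]
    - [[6.2,0.4,1.7],[0,0,0],0]
    - [[6.4,0.4,1],[0,0,0],0]
    - [[6.5,0.4,0.4],[0,0,0],0]
    - [[0,0,0],[0,0,0],0]

```text
clock: 7.3
eef_pos: [543.0, -174.9, 79.0]
tool_rot: [3.14, -0.001, 1.639]
force: [-4.5, 2.9, 12.0]
width: 5.6
gripper_force: 62.3
```

move_arm:
  plan:
    - [[2,0.1,0.5],[0,0,0],0]
    - [[2,0.1,0],[0,0,0],0]
    - [[0,0,0],[0,0,0],0]

```text
clock: 7.68
eef_pos: [545.4, -174.7, 79.0]
tool_rot: [-3.14, -0.002, 1.639]
force: [-7.3, 2.9, 13.2]
width: 5.4
gripper_force: 62.3
```

move_arm:
  plan:
    - [[2,0.1,0],[0,0,0],0]
    - [[0,0,0],[0,0,0],0]

```text
clock: 7.92
eef_pos: [545.5, -174.7, 79.0]
tool_rot: [-3.137, -0.003, 1.638]
force: [-11.6, 1.9, 15.9]
width: 6.0
gripper_force: 62.7
```

move_arm:
  plan:
    - [[-2,0,0],[0,0,0],0]
    - [[0,0,0],[0,0,0],0.4]
    - [[0,0,0],[0,0,0],0.4]
    - [[0,0,0],[0,0,0],0.4]
    - [[0,0,20],[0,0,0],0.4]
    - [[0,0,40],[0,0,0],0.4]
    - [[0,0,40],[0,0,0],0.4]
    - [[0,0,20],[0,0,0],0.4]
    - [[0,0,0],[0,0,0],0.4]

```text
clock: 9.05
eef_pos: [548.1, -175.3, 198.3]
tool_rot: [3.138, 0.001, 1.639]
force: [0.2, -0.6, -0.3]
width: 34.3
gripper_force: 0.0
```

```bash
python3 - <<'E'
from h import *
print(status.read_state()["eef_pos"])
w=cams.get_image("wrist")[150:400,170:470]
t=cams.get_image("top")[200:275,300:410]; s=cams.get_image("scene")[180:290,240:370]
cv2.imwrite("pics/o1.png",np.hstack([cv2.resize(t,(390,266)),cv2.resize(s,(314,266))]))
E
```

```text
[ 548.08548888 -175.34917982  198.28278872]
```

View pics/o1.png

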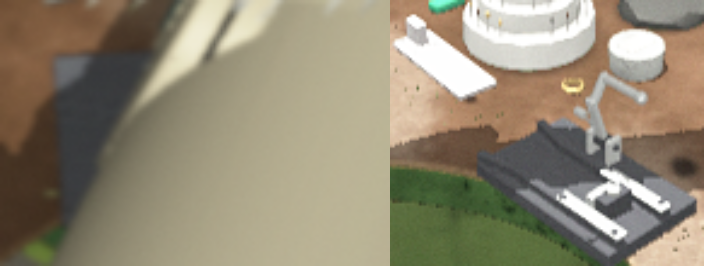

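The clip stands fully open. Next, the plate.

move_arm:
  plan:
    - [[-8,45,0],[0,0,-1],0.4]
    - [[-3,52,0],[0,0,-1],0.4]
    - [[-2,53,0],[0,0,-1],0.4]
    - [[-2,53,0],[0,0,-1],0.4]
    - [[-2,53,0],[0,0,-0.5],0.4]
    - [[-2,53,0],[0,0,0],0.4]
    - [[0,0,-50],[0,0,0],0.4]
    - [[0,0,-50],[0,0,0],0.4]
    - [[0,0,-40],[0,0,0],0.4]
    - [[0,0,0],[0,0,0],0.4]

```text
clock: 10.45
eef_pos: [524.5, 133.2, 53.3]
tool_rot: [-3.133, 0.002, 1.56]
force: [-1.0, 0.7, -0.1]
width: 34.0
gripper_force: 0.0
```

```bash
python3 - <<'E'
from h import *
s=status.read_state(); im=cams.get_image("wrist"); print(s["eef_pos"],np.degrees(s["tool_rot"]))
cv2.imwrite("pics/p1.png",cv2.resize(im,(640,400)))
print(proj("wrist",[[529.3,134.2,30]],s))
E
```

```text
[524.53055744 133.22014236  53.32432585] [-1.79532615e+02  1.32462054e-01  8.94007040e+01]
[[330.41741028 240.65021068]]
```

View pics/p1.png

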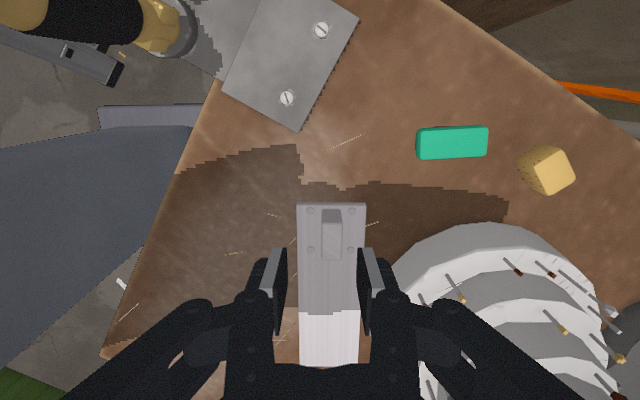

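The block top is centred at about (332,240) px, matching the projected (330,241). Grasping now.

move_arm:
  plan:
    - [[5.5,1,0],[0,0,0],0.4]
    - [[0,0,-25],[0,0,0],0.4]
    - [[0,0,-19],[0,0,0],0.4]
    - [[0,0,0],[0,0,0],0.4]
    - [[0,0,0],[0,0,0],0]
    - [[0,0,0],[0,0,0],0]
    - [[0,0,0],[0,0,0],0]
    - [[0,0,0],[0,0,0],0]
    - [[0,0,0],[0,0,0],0]

```text
clock: 11.62
eef_pos: [534.3, 135.3, 14.5]
tool_rot: [3.139, -0.001, 1.561]
force: [-0.5, 0.0, 6.5]
width: 10.3
gripper_force: 59.1
```

move_arm:
  plan:
    - [[0,0,0],[0,0,0],0.3]
    - [[0,0,0],[0,0,0],0.3]
    - [[0,0,-3],[0,0,0],0.3]
    - [[0,0,-2.5],[0,0,0],0.3]
    - [[0,0,0],[0,0,0],0.3]
    - [[0,0,0],[0,0,0],0]
    - [[0,0,0],[0,0,0],0]
    - [[0,0,0],[0,0,0],0]
    - [[0,0,0],[0,0,0],0]

```text
clock: 12.75
eef_pos: [533.4, 135.0, 7.3]
tool_rot: [3.141, 0.0, 1.561]
force: [0.4, -0.4, -0.4]
width: 10.7
gripper_force: 58.8
```

```bash
python3 - <<'E'
from h import *
np.set_printoptions(precision=2,suppress=True)
s=status.read_state(); im=cams.get_image("wrist"); cv2.imwrite("pics/p2.png",im); print(s["eef_pos"],np.degrees(s["tool_rot"]))
t=cams.get_image("top"); cv2.imwrite("pics/top2.png",t)
m=((im.max(2).astype(int)-im.min(2)<25)&(im.min(2)>110)).astype(np.uint8)
for r in range(180,400,20): print(r,np.flatnonzero(m[r,270:400])[[0,-1]]+270 if m[r,270:400].any() else None)
E
```

```text
[533.38 135.05   7.33] [179.99   0.    89.42]
180 None
200 None
220 None
240 [279 364]
260 [278 364]
280 [310 334]
300 [310 333]
320 [309 334]
340 [303 340]
360 [302 341]
380 None
```

```bash
python3 - <<'E'
from h import *
import pickle
np.set_printoptions(precision=2,suppress=True)
s2=pickle.load(open("w2.pkl","rb"))
f2=lambda c:np.array([270,135])+(np.array(c)-[300,0])/4-.4
for n,z,L,R in(("lips",27,[(405,367),(422,575)],[(543,360),(548,575)]),("rails",24,[(387,175),(397,360)],[(555,165),(553,358)])):
    l,r=cast("wrist",f2(L),z,s2),cast("wrist",f2(R),z,s2); c=(l+r)/2; d=c[0]-c[1]
    print(n,c,r-l,np.degrees(np.arctan2(-d[0],d[1])))
im=cv2.imread("pics/p2.png"); g=im[:,322-30:322+30].mean((1,2))
s=status.read_state()
print([(r,int(im[r,292].mean()),int(im[r,350].mean())) for r in range(222,250,2)])
P=lambda r:cast("wrist",[[300,r]],6,s)[0,1]
print(P(230),P(236),P(240))
E
```

```text
lips [[ 497.51 -181.39   27.  ]
 [ 503.31 -251.45   27.  ]] [[39.75  3.91  0.  ]
 [38.56  1.67  0.  ]] 4.728331850126756
rails [[ 494.63 -124.61   24.  ]
 [ 497.73 -181.24   24.  ]] [[46.44  4.85  0.  ]
 [45.33  2.58  0.  ]] 3.1370154794921112
[(222, 88, 74), (224, 91, 71), (226, 90, 67), (228, 91, 73), (230, 95, 63), (232, 93, 71), (234, 94, 67), (236, 95, 81), (238, 120, 120), (240, 117, 122), (242, 148, 149), (244, 145, 146), (246, 133, 145), (248, 148, 150)]
152.491645156365 149.32499425939915 147.19058056797735
```

move_arm:
  plan:
    - [[0,0,10],[0,0,0],0]
    - [[0,0,20],[0,0,0],0]
    - [[0,0,20],[0,0,0],0]
    - [[0,0,0],[0,0,0],0]

```text
clock: 13.35
eef_pos: [534.3, 135.4, 58.9]
tool_rot: [3.139, -0.001, 1.561]
force: [0.2, -0.4, -1.4]
width: 10.0
gripper_force: 58.8
```

move_arm:
  plan:
    - [[-20,-10,0],[0,0,1],0]
    - [[-20,-30,0],[0,0,1],0]
    - [[-9,-45,0],[0,0,1.6],0]
    - [[0,-45,0],[0,0,1],0]
    - [[0,0,0],[0,0,0],0]
    - [[0,0,-15],[0,0,0],0]
    - [[0,0,0],[0,0,0],0]
    - [[0,0,0],[0,0,0],0]

```text
clock: 14.35
eef_pos: [484.0, 6.3, 41.8]
tool_rot: [-3.141, -0.001, 1.643]
force: [0.4, -0.9, -0.2]
width: 10.8
gripper_force: 58.7
```

```bash
python3 - <<'E'
from h import *
s=status.read_state(); print(s["eef_pos"],np.degrees(s["tool_rot"]),s["force"],s["torque"])
t=cams.get_image("top"); c=cams.get_image("scene"); cv2.imwrite("pics/t3.png",t); cv2.imwrite("pics/s3.png",c)
a=cv2.resize(c[190:290,250:370],(576,480),interpolation=cv2.INTER_CUBIC); b=cv2.resize(t[200:270,240:400],(576,252))[:110]
b=cv2.resize(t[205:270,290:400],(220,130))
o=np.zeros((480,800,3),np.uint8); o[:,:576]=a; o[:130,578:798]=b; cv2.imwrite("pics/v3.png",o)
E
```

```text
[483.98455987   6.27012214  41.77381894] [-1.79941895e+02 -2.87387975e-02  9.41368938e+01] [ 0.39058616 -0.89629813 -0.21974025] [ 0.05934788 -0.06650336  0.00656789]
```

View pics/v3.png

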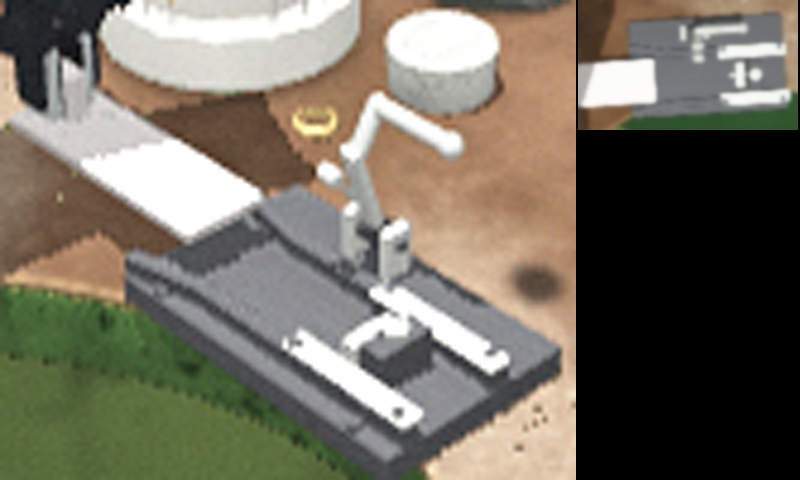

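The flat end is over the mouth and the top camera sees both plate and jig, with the plate end at about (329, 234–256). Measuring both in the same camera.

```bash
python3 - <<'E'
from h import *
np.set_printoptions(precision=1,suppress=True)
t=cv2.imread("pics/t3.png"); u=8; g=t.min(2).astype(np.float32)
G=cv2.resize(g,None,fx=u,fy=u,interpolation=cv2.INTER_CUBIC)
m=(G>140).astype(np.uint8)
for c in cv2.findContours(m[200*u:270*u,285*u:405*u],cv2.RETR_EXTERNAL,cv2.CHAIN_APPROX_NONE)[0]:
    A=cv2.contourArea(c)/u/u
    if A<40: continue
    c=(c[:,0]+[285*u,200*u]+.5)/u-.5; r=cv2.minAreaRect(c.astype(np.float32)); b=cv2.boxPoints(r)
    z=40.5 if c[:,0].min()<300 else 27
    b=b[np.argsort(b[:,0])]; print(round(A),z,b.tolist()); print(cast("top",b,z))
E
```

```text
258 27 [[360.05035400390625, 250.6392059326172], [360.60028076171875, 258.851806640625], [395.8323974609375, 248.2430877685547], [396.38232421875, 256.4556884765625]]
[[ 480.7 -181.4   27. ]
 [ 463.4 -182.6   27. ]
 [ 486.5 -257.6   27. ]
 [ 469.1 -258.6   27. ]]
129 27 [[362.7813415527344, 245.23284912109375], [369.6932678222656, 232.66567993164062], [376.4761657714844, 252.76498413085938], [383.3880920410156, 240.19781494140625]]
[[ 492.2 -187.2   27. ]
 [ 519.  -201.9   27. ]
 [ 476.5 -216.3   27. ]
 [ 503.2 -231.1   27. ]]
970 40.5 [[283.3285827636719, 235.82525634765625], [284.6530456542969, 259.15618896484375], [328.5545349121094, 233.25784301757812], [329.8789978027344, 256.5887756347656]]
[[ 510.6  -18.9   40.5]
 [ 462.2  -22.6   40.5]
 [ 516.9 -113.8   40.5]
 [ 468.3 -117.    40.5]]
257 27 [[358.4576416015625, 226.9530792236328], [359.00567626953125, 235.0366973876953], [394.20648193359375, 224.52943420410156], [394.7545166015625, 232.61305236816406]]
[[ 530.9 -177.9   27. ]
 [ 513.7 -179.1   27. ]
 [ 536.8 -254.4   27. ]
 [ 519.6 -255.4   27. ]]
216 27 [[339.5287780761719, 224.50277709960938], [348.8558654785156, 238.09817504882812], [366.7047424316406, 205.85882568359375], [376.0318298339844, 219.4542236328125]]
[[ 535.7 -137.4   27. ]
 [ 507.  -157.4   27. ]
 [ 576.2 -195.5   27. ]
 [ 547.3 -215.5   27. ]]
```

move_arm:
  plan:
    - [[-1.4,0,0],[0,0,0.5],0]
    - [[0,0,-8],[0,0,0],0]
    - [[0,0,-6],[0,0,0],0]
    - [[0,0,-3],[0,0,0],0]
    - [[0,0,0],[0,0,0],0]
    - [[0,0,0],[0,0,0],0]

```text
clock: 15.2
eef_pos: [483.0, 5.0, 25.4]
tool_rot: [3.141, 0.0, 1.65]
force: [-0.8, 0.1, -0.6]
width: 10.5
gripper_force: 58.7
```

```bash
cat >st.py <<'E'
from h import *
np.set_printoptions(precision=2,suppress=True)
s=status.read_state(); print(s["clock"],s["eef_pos"],np.degrees(s["tool_rot"]),s["force"],s["torque"])
E
python3 st.py
```

```text
15.2 [482.96   4.99  25.35] [179.99   0.    94.51] [-0.81  0.11 -0.63] [0.04 0.03 0.04]
```

Lowering the last bit to feel the floor.

move_arm:
  plan:
    - [[0,0,-1],[0,0,0],0]
    - [[0,0,-1],[0,0,0],0]
    - [[0,0,0],[0,0,0],0]

```text
clock: 15.58
eef_pos: [482.9, 5.1, 23.3]
tool_rot: [-3.142, -0.0, 1.65]
force: [0.9, 0.0, -0.7]
width: 11.3
gripper_force: 58.7
```

move_arm:
  plan:
    - [[0,0,-0.7],[0,0,0],0]
    - [[0,0,0],[0,0,0],0]
    - [[0,0,0],[0,0,0],0]

```text
clock: 15.95
eef_pos: [482.9, 5.1, 22.6]
tool_rot: [-3.142, -0.0, 1.65]
force: [-0.3, 0.5, -1.0]
width: 10.6
gripper_force: 58.7
```

move_arm:
  plan:
    - [[0.4,-5,0],[0,0,0],0]
    - [[0.4,-5,0],[0,0,0],0]
    - [[0.4,-5,0],[0,0,0],0]
    - [[0.4,-5,0],[0,0,0],0]
    - [[0,0,0],[0,0,0],0]

```text
clock: 16.58
eef_pos: [484.6, -15.6, 22.6]
tool_rot: [3.141, 0.0, 1.649]
force: [-0.7, 0.7, -1.0]
width: 10.6
gripper_force: 58.7
```

```bash
python3 st.py
```

```text
16.575 [484.57 -15.6   22.64] [179.99   0.01  94.46] [-0.71  0.68 -0.96] [0.07 0.03 0.02]
```

move_arm:
  plan:
    - [[0.4,-5,0],[0,0,0],0]
    - [[0.4,-5,0],[0,0,0],0]
    - [[0.4,-5,0],[0,0,0],0]
    - [[0.4,-5,0],[0,0,0],0]
    - [[0,0,0],[0,0,0],0]

```text
clock: 17.2
eef_pos: [486.1, -35.6, 22.6]
tool_rot: [3.142, 0.0, 1.649]
force: [0.5, 0.2, -0.9]
width: 10.7
gripper_force: 58.7
```

```bash
python3 st.py; python3 - <<'E'
from h import *
np.set_printoptions(precision=1,suppress=True)
t=cams.get_image("top"); cv2.imwrite("pics/t4.png",t)
G=cv2.resize(t.min(2).astype(np.float32),None,fx=8,fy=8,interpolation=cv2.INTER_CUBIC)
m=(G>140).astype(np.uint8)
for c in cv2.findContours(m[1600:2160,285*8:405*8],cv2.RETR_EXTERNAL,cv2.CHAIN_APPROX_NONE)[0]:
    if cv2.contourArea(c)<64*200: continue
    c=(c[:,0]+[285*8,1600]+.5)/8-.5; b=cv2.boxPoints(cv2.minAreaRect(c.astype(np.float32))); b=b[np.argsort(b[:,0])]
    z=21.5 if c[:,0].min()<320 else 27
    q=cast("top",b,z); d=q[2:].mean(0)-q[:2].mean(0); print(z,q[:2].mean(0),q[2:].mean(0),np.degrees(np.arctan2(d[0],-d[1])))
E
```

```text
17.2 [486.11 -35.57  22.63] [180.     0.01  94.47] [ 0.53  0.19 -0.94] [-0.   -0.01 -0.02]
27 [ 472.  -181.9   27. ] [ 477.9 -258.1   27. ] 4.410200535602852
27 [ 522.3 -178.4   27. ] [ 528.2 -254.9   27. ] 4.411807158025174
21.5 [466.  -70.1  21.5] [ 543.1 -217.8   21.5] 27.577365620956297
```

move_arm:
  plan:
    - [[0.4,-5,0],[0,0,0],0]
    - [[0.4,-5,0],[0,0,0],0]
    - [[0.4,-5,0],[0,0,0],0]
    - [[0.4,-5,0],[0,0,0],0]
    - [[0,0,0],[0,0,0],0]

```text
clock: 17.88
eef_pos: [487.7, -55.6, 22.6]
tool_rot: [3.142, 0.0, 1.649]
force: [-0.0, 0.0, -1.7]
width: 11.1
gripper_force: 58.7
```

move_arm:
  plan:
    - [[0.2,-2.5,0],[0,0,0],0]
    - [[0.2,-2.5,0],[0,0,0],0]
    - [[0.2,-2.5,0],[0,0,0],0]
    - [[0.1,-1.5,0],[0,0,0],0]
    - [[0.1,-1,0],[0,0,0],0]
    - [[0,0,0],[0,0,0],0]

```text
clock: 18.62
eef_pos: [488.5, -65.0, 22.6]
tool_rot: [-3.142, -0.0, 1.65]
force: [0.1, -0.4, -0.4]
width: 11.2
gripper_force: 58.7
```

```bash
python3 - <<'E'
from h import *
import pickle
np.set_printoptions(precision=1,suppress=True)
s2=pickle.load(open("w2.pkl","rb"))
f2=lambda c:np.array([270,135])+(np.array(c)-[300,0])/4-.4
for p,z in(((480,388),20),((480,408),20),((470,420),29),((490,418),29),((490,443),29),((480,443),40),((480,497),45)):
    q=cast("wrist",f2([p]),z,s2)[0]; d=q[:2]-[496.8,-161.5]; a=np.radians(4.2)
    print(p,z,q,"jig y",-np.sin(a)*d[0]+np.cos(a)*d[1])
b=cv2.imread("pics/w2.png")[135:280,270:380]
print(b[90:116,45].mean(1).astype(int)); print(b[90:116,50].mean(1).astype(int)); print(b[90:116,40].mean(1).astype(int))
E
```

```text
(480, 388) 20 [ 499.5 -192.2   20. ] jig y -30.80104560930406
(480, 408) 20 [ 499.8 -198.7   20. ] jig y -37.304495499536465
(470, 420) 29 [ 497.  -198.4   29. ] jig y -36.85301225083133
(490, 418) 29 [ 502.8 -197.5   29. ] jig y -36.38814874862723
(490, 443) 29 [ 503.1 -205.6   29. ] jig y -44.45354832951238
(480, 443) 40 [ 500.2 -200.2   40. ] jig y -38.872227182760135
(480, 497) 45 [ 500.8 -214.7   45. ] jig y -53.3574952235425
[119 119 119 118 118 106  93 163 201 204 204 199 167 116 115 172 215 212
 210 210 200 149  51  55  57  56]
[115 117 117 117 113 114 114 116 112 116 115 111 113 114 120 177 218 212
 211 210 194 119  54  55  60  57]
[ 72  73  72  74  70  74  77  75  73  77  77  96 111 111 111 168 213 194
 146 144 163 155  49  53  57  50]
```

The pad face is near jig y −37, so about 15 mm remains. I'll go 9 mm, then feel.

move_arm:
  plan:
    - [[0.1,-1.5,0],[0,0,0],0]
    - [[0.1,-1.5,0],[0,0,0],0]
    - [[0.1,-1.5,0],[0,0,0],0]
    - [[0.1,-1.5,0],[0,0,0],0]
    - [[0.1,-1.5,0],[0,0,0],0]
    - [[0.1,-1.5,0],[0,0,0],0]
    - [[0,0,0],[0,0,0],0]

```text
clock: 19.5
eef_pos: [489.2, -74.1, 22.6]
tool_rot: [3.141, 0.0, 1.65]
force: [-0.3, 0.4, -1.7]
width: 10.5
gripper_force: 58.7
```

move_arm:
  plan:
    - [[0.1,-1,0],[0,0,0],0]
    - [[0,0,0],[0,0,0],0]

```text
clock: 19.75
eef_pos: [489.2, -75.0, 22.6]
tool_rot: [3.142, 0.0, 1.65]
force: [-0.6, 0.1, -1.2]
width: 10.8
gripper_force: 58.7
```

move_arm:
  plan:
    - [[0.1,-1,0],[0,0,0],0]
    - [[0,0,0],[0,0,0],0]

```text
clock: 20.0
eef_pos: [489.3, -76.0, 22.6]
tool_rot: [3.142, 0.0, 1.65]
force: [0.9, -0.1, 0.3]
width: 10.9
gripper_force: 58.7
```

move_arm:
  plan:
    - [[0.1,-1,0],[0,0,0],0]
    - [[0,0,0],[0,0,0],0]

```text
clock: 20.25
eef_pos: [489.4, -77.0, 22.6]
tool_rot: [-3.142, 0.0, 1.65]
force: [0.1, 0.2, -0.3]
width: 11.0
gripper_force: 58.7
```

move_arm:
  plan:
    - [[0.1,-1,0],[0,0,0],0]
    - [[0,0,0],[0,0,0],0]

```text
clock: 20.5
eef_pos: [489.5, -78.0, 22.6]
tool_rot: [3.142, 0.0, 1.65]
force: [-0.3, -0.1, -1.0]
width: 10.9
gripper_force: 58.7
```

move_arm:
  plan:
    - [[0.1,-1.2,0],[0,0,0],0]
    - [[0,0,0],[0,0,0],0]

```text
clock: 20.75
eef_pos: [489.6, -79.3, 22.6]
tool_rot: [-3.142, 0.0, 1.65]
force: [-0.7, 0.3, -2.0]
width: 10.8
gripper_force: 58.7
```

move_arm:
  plan:
    - [[0.1,-1.2,0],[0,0,0],0]
    - [[0,0,0],[0,0,0],0]

```text
clock: 21.0
eef_pos: [489.7, -80.5, 22.6]
tool_rot: [3.142, 0.0, 1.65]
force: [0.3, 0.5, -0.8]
width: 10.6
gripper_force: 58.7
```

move_arm:
  plan:
    - [[0.1,-1.2,0],[0,0,0],0]
    - [[0,0,0],[0,0,0],0]

```text
clock: 21.25
eef_pos: [489.7, -81.1, 22.6]
tool_rot: [-3.141, -0.001, 1.65]
force: [-0.3, 1.9, -0.8]
width: 10.8
gripper_force: 58.8
```

move_arm:
  plan:
    - [[0,-0.5,0],[0,0,0],0]
    - [[0,0,0],[0,0,0],0]

```text
clock: 21.5
eef_pos: [489.7, -81.3, 22.6]
tool_rot: [-3.141, -0.001, 1.65]
force: [0.8, 3.8, -0.3]
width: 10.6
gripper_force: 58.8
```

Pad contact felt, where the images predicted it. I'll press slightly more to confirm the spring, then settle the plate on the floor.

move_arm:
  plan:
    - [[0,-0.6,0],[0,0,0],0]
    - [[0,0,0],[0,0,0],0]

```text
clock: 21.75
eef_pos: [489.7, -81.5, 22.6]
tool_rot: [-3.141, -0.001, 1.651]
force: [0.2, 5.4, 0.3]
width: 10.3
gripper_force: 58.9
```

move_arm:
  plan:
    - [[0,0,-0.3],[0,0,0],0]
    - [[0,0,0],[0,0,0],0]

```text
clock: 22.0
eef_pos: [489.7, -81.5, 22.4]
tool_rot: [-3.141, -0.001, 1.651]
force: [-1.0, 5.9, 1.3]
width: 10.7
gripper_force: 59.1
```

move_arm:
  plan:
    - [[0,0.6,0],[0,0,0],0]
    - [[0,0.6,0],[0,0,0],0]
    - [[0,0,0],[0,0,0],0]

```text
clock: 22.38
eef_pos: [489.8, -81.4, 22.3]
tool_rot: [3.142, -0.0, 1.65]
force: [-0.6, 4.6, 0.8]
width: 10.8
gripper_force: 59.0
```

move_arm:
  plan:
    - [[0,0,0],[0,0,0],0.25]
    - [[0,0,0],[0,0,0],0.25]
    - [[0,0,0],[0,0,0],0.25]
    - [[0,0,5],[0,0,0],0.25]
    - [[0,0,15],[0,0,0],0.25]
    - [[0,0,50],[0,0,0],0.25]
    - [[0,0,50],[0,0,0],0.4]
    - [[0,0,50],[0,0,0],0.4]
    - [[0,0,0],[0,0,0],0.4]

```text
clock: 23.5
eef_pos: [492.3, -82.0, 196.9]
tool_rot: [3.133, 0.001, 1.65]
force: [-0.2, 0.7, 0.4]
width: 33.8
gripper_force: 0.0
```

```bash
python3 st.py; python3 - <<'E'
from h import *
np.set_printoptions(precision=1,suppress=True)
t=cams.get_image("top"); cv2.imwrite("pics/t5.png",t); s=status.read_state(); im=cams.get_image("wrist"); cv2.imwrite("pics/w5.png",im)
# plate far end and side edges in wrist, along column/row profiles, predicted pixels
a=np.radians(4.2); R=np.array([[np.cos(a),-np.sin(a)],[np.sin(a),np.cos(a)]])
J=lambda x,y,z:[*(R@[x,y]+[496.8,-161.5]),z]
print(proj("wrist",[J(-15,92,21),J(15,92,21),J(0,78,45),J(-22,50,21),J(22,50,21)],s))
p=proj("wrist",[J(-15,92,21),J(15,92,21)],s).round().astype(int)
for x,y in p: print(x,y,im[y-12:y+12,x].mean(1).astype(int))
E
```

```text
23.5 [492.31 -81.96 196.93] [179.48   0.08  94.52] [-0.21  0.7   0.36] [ 0.04  0.04 -0.02]
[[305.6 163.9]
 [335.9 164.1]
 [320.8 184.2]
 [299.2 203.9]
 [341.9 204. ]]
306 164 [ 71  69  71  72  75  75  71  69  64  65  89 122 146 148 150 153 149 151
 153 155 160 156 157 157]
336 164 [ 66  67  67  69  64  66  71  71  72  65  90 131 153 162 160 157 160 159
 160 158 160 159 158 161]
```

move_arm:
  plan:
    - [[27,-46,0],[0,0,0],0.4]
    - [[27,-46,0],[0,0,0],0.4]
    - [[0,0,0],[0,0,0],0.4]
    - [[0,0,0],[0,0,0],0.4]
    - [[0,0,0],[0,0,0],0.4]

```text
clock: 24.22
eef_pos: [542.9, -171.8, 191.6]
tool_rot: [-3.14, -0.002, 1.651]
force: [0.1, -0.4, -0.6]
width: 34.1
gripper_force: 0.0
```

move_arm:
  plan:
    - [[3,-4,0],[0,0,0],0.4]
    - [[0,0,-50],[0,0,0],0.4]
    - [[0,0,-40],[0,0,0],0.4]
    - [[0,0,-20],[0,0,0],0.4]
    - [[0,0,0],[0,0,0],0.4]
    - [[0,0,0],[0,0,0],0]
    - [[0,0,0],[0,0,0],0]
    - [[0,0,0],[0,0,0],0]
    - [[0,0,0],[0,0,0],0]

```text
clock: 25.35
eef_pos: [545.6, -177.8, 83.5]
tool_rot: [-3.14, -0.0, 1.649]
force: [-6.2, -0.5, 6.2]
width: 4.9
gripper_force: 58.9
```

move_arm:
  plan:
    - [[0,0,0],[0,0,0],0.3]
    - [[0,0,0],[0,0,0],0.3]
    - [[0,0,-4.5],[0,0,0],0.3]
    - [[0,0,0],[0,0,0],0.3]
    - [[0,0,0],[0,0,0],0]
    - [[0,0,0],[0,0,0],0]
    - [[0,0,0],[0,0,0],0]
    - [[0,0,0],[0,0,0],0]
    - [[0,0,0],[0,0,0],0]

```text
clock: 26.48
eef_pos: [545.5, -177.5, 77.6]
tool_rot: [-3.139, -0.001, 1.649]
force: [-5.3, -0.5, 3.1]
width: 5.9
gripper_force: 58.6
```

```bash
python3 st.py
```

```text
26.475 [ 545.52 -177.47   77.64] [-179.87   -0.03   94.5 ] [-5.3  -0.46  3.09] [-0.02  1.08 -0.02]
```

move_arm:
  plan:
    - [[-6.5,-0.5,-0.4],[0,0,0],0]
    - [[-6.4,-0.5,-1],[0,0,0],0]
    - [[-6.2,-0.5,-1.7],[0,0,0],0]
    - [[-6.1,-0.5,-2.3],[0,0,0],0]
    - [[-5.9,-0.4,-2.9],[0,0,0],0]
    - [[-5.5,-0.4,-3.4],[0,0,0],0]
    - [[-5.1,-0.4,-4],[0,0,0],0]
    - [[-4.7,-0.3,-4.4],[0,0,0],0]
    - [[-4.3,-0.3,-5],[0,0,0],0]
    - [[-3.7,-0.3,-5.3],[0,0,0],0]

```text
clock: 27.72
eef_pos: [494.4, -181.2, 48.7]
tool_rot: [3.137, 0.001, 1.65]
force: [0.1, 1.8, 5.4]
width: 5.8
gripper_force: 64.5
```

move_arm:
  plan:
    - [[0,0,0],[0,0,0],0]
    - [[0,0,0],[0,0,0],0]

```text
clock: 27.98
eef_pos: [493.8, -181.3, 47.9]
tool_rot: [3.139, 0.0, 1.65]
force: [1.6, 2.1, 4.4]
width: 5.8
gripper_force: 64.3
```

move_arm:
  plan:
    - [[-2,-0.1,-3.4],[0,0,0],0]
    - [[-1.8,-0.1,-3.4],[0,0,0],0]
    - [[-1,-0.1,-2.2],[0,0,0],0]
    - [[-0.9,0,-2.2],[0,0,0],0]
    - [[0,0,0],[0,0,0],0]
    - [[0,0,0],[0,0,0],0]

```text
clock: 28.72
eef_pos: [487.4, -181.8, 36.9]
tool_rot: [3.14, 0.0, 1.65]
force: [-0.8, 2.1, 8.7]
width: 5.9
gripper_force: 64.7
```

```bash
python3 st.py
```

```text
28.725 [ 487.4  -181.75   36.86] [179.91   0.01  94.53] [-0.83  2.12  8.66] [ 0.55 -0.24 -0.1 ]
```

move_arm:
  plan:
    - [[-0.4,0,-1.2],[0,0,0],0]
    - [[0,0,0],[0,0,0],0]

```text
clock: 28.98
eef_pos: [486.9, -181.8, 35.2]
tool_rot: [3.141, 0.0, 1.65]
force: [1.9, 2.0, 4.0]
width: 5.7
gripper_force: 65.6
```

move_arm:
  plan:
    - [[-0.4,0,-1.2],[0,0,0],0]
    - [[0,0,0],[0,0,0],0]

```text
clock: 29.22
eef_pos: [486.2, -181.8, 33.8]
tool_rot: [3.141, 0.0, 1.65]
force: [1.1, 1.5, 4.0]
width: 5.7
gripper_force: 65.6
```

```bash
python3 - <<'E'
from h import *
np.set_printoptions(precision=2,suppress=True)
t=cams.get_image("top"); c=cams.get_image("scene"); cv2.imwrite("pics/s6.png",c)
F=[]
for _ in range(4):
    cams.get_image("wrist"); s=status.read_state(); F.append(np.r_[s["eef_pos"],s["force"]])
print(np.array(F))
E
```

```text
[[ 486.26 -181.86   33.86    0.39    1.05    4.24]
 [ 486.25 -181.83   33.85    2.02    1.67    4.26]
 [ 486.25 -181.84   33.86    1.46    0.41    4.59]
 [ 486.24 -181.86   33.85    1.17    1.49    4.86]]
```

Bar x suggests the pads crept down along the turning bar, so grip height no longer tells the clip angle. I'll let go and press the bar from above with shut fingers. Level means the bar top is at z 56.

move_arm:
  plan:
    - [[0,0,0],[0,0,0],0.3]
    - [[0,0,0],[0,0,0],0.3]
    - [[0,0,0],[0,0,0],0.3]
    - [[0,0,15],[0,0,0],0.3]
    - [[0,0,20],[0,0,0],0.3]
    - [[0,0,5],[0,0,0],0]
    - [[0,0,0],[0,0,0],0]
    - [[0,0,0],[0,0,0],0]
    - [[0,0,0],[0,0,0],0]

```text
clock: 30.65
eef_pos: [485.5, -181.7, 73.3]
tool_rot: [-3.141, -0.0, 1.65]
force: [0.1, 0.4, 0.3]
width: -0.1
gripper_force: 0.0
```

```bash
python3 st.py
```

```text
30.65 [ 485.48 -181.7    73.3 ] [-179.94   -0.03   94.52] [0.08 0.37 0.32] [ 0.    0.   -0.01]
```

move_arm:
  plan:
    - [[-0.5,0,-5],[0,0,0],0]
    - [[0,0,-4],[0,0,0],0]
    - [[0,0,-2],[0,0,0],0]
    - [[0,0,0],[0,0,0],0]

```text
clock: 31.15
eef_pos: [485.2, -181.8, 62.5]
tool_rot: [-3.141, -0.0, 1.65]
force: [-0.2, -0.1, -0.0]
width: -0.1
gripper_force: 0.0
```

move_arm:
  plan:
    - [[0,0,-1],[0,0,0],0]
    - [[0,0,0],[0,0,0],0]

```text
clock: 31.4
eef_pos: [485.4, -181.8, 61.8]
tool_rot: [3.141, -0.0, 1.65]
force: [1.1, 0.5, 0.2]
width: -0.3
gripper_force: 0.0
```

move_arm:
  plan:
    - [[0,0,-1],[0,0,0],0]
    - [[0,0,0],[0,0,0],0]

```text
clock: 31.65
eef_pos: [485.4, -181.9, 61.2]
tool_rot: [3.141, -0.0, 1.65]
force: [-0.7, -0.2, 2.7]
width: 0.3
gripper_force: 2.1
```

move_arm:
  plan:
    - [[0,0,-1],[0,0,0],0]
    - [[0,0,0],[0,0,0],0]

```text
clock: 31.9
eef_pos: [485.0, -181.9, 60.3]
tool_rot: [-3.141, -0.0, 1.649]
force: [-2.5, -0.1, 7.1]
width: -0.0
gripper_force: 3.2
```

Contact at z about 61.5 gives clip ≈ 0.09. Pressing on towards 56.

move_arm:
  plan:
    - [[-0.3,0,-1],[0,0,0],0]
    - [[-0.3,0,-1],[0,0,0],0]
    - [[0,0,0],[0,0,0],0]

```text
clock: 32.28
eef_pos: [484.1, -182.0, 58.3]
tool_rot: [-3.141, -0.0, 1.649]
force: [-2.2, -0.6, 6.2]
width: 0.0
gripper_force: 3.6
```

move_arm:
  plan:
    - [[-0.2,0,-1],[0,0,0],0]
    - [[0,0,0],[0,0,0],0]
    - [[0,0,0],[0,0,0],0]

```text
clock: 32.65
eef_pos: [483.7, -182.0, 57.3]
tool_rot: [-3.141, -0.0, 1.649]
force: [-3.7, 0.5, 6.6]
width: -0.2
gripper_force: 3.8
```

move_arm:
  plan:
    - [[-0.2,0,-0.8],[0,0,0],0]
    - [[0,0,0],[0,0,0],0]
    - [[0,0,0],[0,0,0],0]

```text
clock: 33.02
eef_pos: [483.5, -182.0, 56.5]
tool_rot: [-3.14, -0.0, 1.649]
force: [-3.1, -0.8, 7.4]
width: -0.3
gripper_force: 4.0
```

move_arm:
  plan:
    - [[0,0,-0.5],[0,0,0],0]
    - [[0,0,0],[0,0,0],0]
    - [[0,0,0],[0,0,0],0]

```text
clock: 33.4
eef_pos: [483.3, -182.0, 56.0]
tool_rot: [-3.14, -0.0, 1.649]
force: [-3.4, -0.2, 8.6]
width: 0.1
gripper_force: 4.3
```

Force is 8.6 N at z 56, as expected when level (5 + 3 N). Retreating and checking the plate.

move_arm:
  plan:
    - [[0,0,10],[0,0,0],0]
    - [[0,0,40],[0,0,0],0]
    - [[0,0,50],[0,0,0],0.1]
    - [[0,50,36],[0,0,0],0.3]
    - [[6,49,0],[0,0,0],0.4]
    - [[0,0,0],[0,0,0],0.4]
    - [[0,0,0],[0,0,0],0.4]

```text
clock: 34.28
eef_pos: [490.4, -83.2, 191.7]
tool_rot: [3.141, 0.001, 1.65]
force: [-0.2, 0.2, 0.5]
width: 33.9
gripper_force: 0.0
```

```bash
python3 st.py; python3 - <<'E'
from h import *
np.set_printoptions(precision=1,suppress=True)
s=status.read_state(); im=cams.get_image("wrist"); cv2.imwrite("pics/w7.png",im)
a=np.radians(4.2); R=np.array([[np.cos(a),-np.sin(a)],[np.sin(a),np.cos(a)]])
J=lambda x,y,z:[*(R@[x,y]+[496.8,-161.5]),z]
p=proj("wrist",[J(-15,92,21),J(15,92,21)],s); print(p)
for x,y in p.round().astype(int): print(y-12,im[y-12:y+12,x].mean(1).astype(int))
# channel profile toward the stop at jig x=-9 and +9
for x in(-9,9):
    ys=np.arange(-20,-50,-1.); q=proj("wrist",[J(x,y,21) for y in ys],s).astype(np.float32)
    print(x,q[0],q[-1],cv2.remap(im,q[None,:,0],q[None,:,1],cv2.INTER_LINEAR)[0].mean(1).astype(int))
sc=cams.get_image("scene"); cv2.imwrite("pics/s7.png",sc)
for x in(-9,9):
    q=proj("scene",[J(x,y,21) for y in ys]).astype(np.float32)
    print("scene",cv2.remap(sc,q[None,:,0],q[None,:,1],cv2.INTER_LINEAR)[0].mean(1).astype(int))
E
```

```text
34.275 [490.43 -83.2  191.74] [179.98   0.04  94.54] [-0.23  0.25  0.46] [-0.05 -0.01  0.04]
[[306.9 162.9]
 [337.5 163. ]]
151 [ 67  68  70  74  75  68  68  66  66  65  82 122 152 158 154 150 150 148
 152 156 157 159 155 156]
151 [ 69  65  69  68  67  64  67  70  69  66  90 136 157 162 159 162 160 159
 160 159 161 160 160 162]
-9 [313.3 263.9] [313.3 286.8] [155 154 153 153 153 153 154 154 154 154 153 154 153 153 154 156 144 125
 111 111 109 110 121 138 149 149 150 149 147 137]
9 [329.8 264. ] [329.4 286.8] [216 215 215 215 215 215 214 214 214 214 214 214 214 214 213 219 195 144
 107 111 113 114 145 189 211 209 207 207 207 210]
scene [208 208 205 206 207 208 207 207 205 207 210 207 195 181 169 162 155 156
 161 163 161 154 148 130 103  78  72  71  70  72]
scene [255 255 254 254 254 254 254 254 254 255 255 255 255 255 247 230 196 152
 114 143 165 177 165 162 157 155 153 150 142 132]
```

The plate hasn't moved. The dark band between its flat end and the pad top is 5.2 mm wide, which is exactly the visible pad face, so there is no gap. Handing in.

```bash
python3 -c "
from cell import ctrl
print(ctrl.finish_job())"
```

```text
the job is handed in; nothing more can be done
None
```

The plate is loaded against the end stop, the clip is pressed down level onto it and the job is handed in at about 34 s; the feeler and leaf were judged from contact forces and pictures, not read directly.

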